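Close a casting box and hold its end wall against the seal

ROBOT

A 6-joint arm with a two-finger parallel gripper is mounted at the origin on a cart in front of the work surface, level with it; the furniture and walls round the work are solid. World frame = base frame: x ahead of the robot, y to its left, z up, the work surface at z = 0. Lengths are in m, angles in rad, forces in N, time in s.
With the tool pointing down it reaches from about 0.4 to 0.825 m from the base axis. Payload 7 kg.
Tool frame: the origin (TCP) lies midway between the tips of the shut fingers; the grasp point (between the pads) lies 19 mm behind it; z points along the fingers, x is the direction in which the jaws open and shut, and the axes are right-handed (so a half turn about z gives the same grasp; the last joint's range is limited). The gripper opens to 88 mm and grips with 3 to 60 N. Pads are 19 mm wide; open, the fingers measure 130 mm over their backs; the gripper's body (78 mm by 193 mm) begins 47 mm behind the grasp point.
Start: joints at [1.49, 0.359, 0.012, 0, -1.224, -0.288], TCP at [0.243, 0.63, 0.227] pointing down, gripper open.
Joint ranges: [-3.07, 3.07], [-1.43, 2.12], [-1.02, 1.25], [-3.03, 1.67], [-3.05, -0], [-3.03, 3.03]. Speed limits (rad/s): [2.39, 2.39, 3.01, 3.14, 3.14, 3.14].

INTERFACE

Orientations are given as [roll, pitch, yaw] about the fixed x, y, z axes, in that order (R = Rz(yaw) Ry(pitch) Rx(roll)).
In Python, from station import arm, viewer, ticket gives the robot as it stands. The module is installed in compiled form; this text tells all that it offers.
- The arm moves only by the tool step_arm, never from a script. Its argument "targets" is a list of rows, each a list of 3 entries, a list of its own where there are three numbers: the shift along the tool's x, y, z in m, then the turn, a rotation vector about the tool's x, y, z in degrees, then the opening, from -1 (shut) to 1 (fully open), so that 0 is half open. A call has exactly 8 rows; each row shifts and turns the commanded pose from where the row before left it, along the tool's axes as they then stand; what a row does not reach is not made up. A row lasts 1/10 s, in which the tool goes at most 50 mm and 8.59 degrees, less where a joint would pass 70% of its speed; a pose out of reach is approached as far as the arm can. A call is refused whole if a number of a shift passes 0.05 or a number of a turn 8.59, either way. A call with a gripper value outside its range is refused whole. The fingers move at their own pace and stop on an object; "grip_force" is the grip in N (left out, the last holds). Time passes only in rows, so rows that do not move let the fingers close, or fill a call up. It gives the time, the measured TCP pose, the force and the opening at its end, in the units of the state.
- arm.get_state(): the state, without advancing time (a new reading comes with each control period).
- viewer.grab_frame(name): name is "side" or "top" or "wrist"; returns (picture, depth): 384x512x3 uint8, red, green, blue; 384x512 float32, m along the optical axis (not along the pixel's ray), 0 where there is no reading.
- viewer.calibration(name): a dict with "fov_y" (degrees; the focal length in pixels is half the picture's height over the tangent of half this angle, whatever the lens; pixels are square), "cx", "cy" (the principal point, pixels), "world_to_cam" (4x4, takes a point from world to camera coordinates); the wrist camera has in their place "tool_from_camera" (4x4, takes a point from camera to tool coordinates, whose origin is the TCP and whose axes are the tool frame's). Camera axes: x right, y up, looking along -z (the intrinsics and any distortion apply to the point x, -y, -z); pixel columns grow to the right and rows downward; lengths in m; the calibration is good to about 2 mm. The wrist camera is an equidistant fisheye: a pixel r from the principal point sees the ray r / f radians off the axis. A picture is of the moment at which its call begins: read the wrist's pose just before it. calibration takes no time and is no camera call.
- ticket.job_done(): hands the job in, once; it reports no verdict.
The state is a dict: "t": time; "q": joint angles; "qd": joint speeds; "joint_efforts": joint torques, N m; "eef_pos": TCP position; "ee_rot": TCP orientation; "force": force on the tool from outside, world axes, zero at the start; "moment": the same for the moment, N m; "width": finger opening in m.
Only numpy, scipy, OpenCV 4.12 (cv2) and the standard library are available. Lean on these libraries where they do the work, as an engineer would, in place of code of your own. Each camera call takes 0.05 s, during which the arm holds its last target.

TASK

First lay the oblong plaster model flat in the middle of the blue square inside the casting box. Then close the open end of the box with the loose end wall, standing upright on the baseboard with its batten outside and centred across the opening, and press it steadily and gently against the black sponge seal until the seal is squeezed to about half its thickness (roughly 10 N, never crushed hard). Finish while still holding it pressed like that, so that a colleague can close the latches; leave the cup, the red pigment jar and the square plaster blank alone.

Things in the scene. Friction and masses are not known exactly. Their poses are not given: they have to be found in the camera images.
- mould_box: plywood casting box, fixed, open on top and at its robot-side end. Origin under the baseboard, x from the open end inwards, z up. Baseboard x -130..120, 190 wide, 12 thick, bare in front of x = -68, where the end wall stands. Side walls x -50..102, inner faces y = +-65, outer +-80; back wall's inner face x = 87; wall tops z = 76. Grey bed inside, top z = 18
- seal: black U-shaped sponge seal on the side walls' front edges: uprights 13 wide at y = +-72.5, z 19..75, and a low run by the bed edge (z 13..17); 18 thick in x. Origin mid-thickness, z = 0, at box x = -59 when relaxed; box axes. A spring of 1.1 N per mm along box x: the origin moves by the squeeze (9 mm, half its thickness, is about 10 N; limit 16 mm)
- bed_mark (a point): centre of the blue square (76 x 76) on the bed inside the box, at the bed's upper surface; box x = 35, y = 0, z = 18
- mouth (a point): middle of the open end, on the top of the baseboard below the front face of the relaxed seal; box x = -68, y = 0, z = 12
- end_wall: loose plywood wall standing upright, 160 wide (y) x 14 thick (x -7..7) x 64 high, about 0.18 kg, with a brown batten 14 x 14 along the foot of its outer side (x -21..-7). Origin at the underside, mid 14 thickness; x points from batten side to inner side, z up. Grip across the 14 thickness above the batten. In place its x is the box's x
- plaster_model: oblong cream plaster block 30 (x) x 60 (y) x 14 high, origin at the centre of its underside, lying flat; about 0.07 kg; grip it across its 30 mm side
- square_blank: another cream plaster blank, square, 48 x 48 x 20, origin at the centre of its underside; to be left alone
- cup_a: pale pink cup, 94 across, 83 high, origin at the centre of its underside; to be left alone
- pigment_red: small jar of red pigment with a yellow-brown lid, 45 across, 100 high, origin at the centre of its underside; to be left alone
There are look-alikes about, which are no part of the job. Leave any turquoise look-alike of the end_wall alone.

How it is judged:
By the outcome, as a careful person would: the job done as asked, in the order asked, and still so for the second after the job is handed in, while the arm keeps its last pose, push and grip.
It also fails if it takes over 58 s, if anything falls off the work surface, if the arm or the gripper's body presses on something with over 40 N, if the wrist force passes 120 N, or if a joint passes its speed limit or range.

## Working session

There is one attempt and no reset: what is moved stays moved. The work goes in short steps, Python scripts to look and compute and a tool call to move; the robot and the scene stay as the last step left them, time stands still between calls to the robot, and variables do not carry over. Pictures are saved under pics/ and viewed, and the job is handed in when it is done.

Besides the shell and the picture viewer there is one more tool, called after "Emit:" in YAML: its name, and indented under it one key for each argument. step_arm: Moves the arm, as the interface text tells. Its arguments: {"type":"object","properties":{"targets":{"type":"array"},"grip_force":{"type":"number"}},"required":["targets"]}

```bash
mkdir -p pics; python3 - <<'E'
from station import arm, viewer
import cv2,numpy as np,pickle
s=arm.get_state();print(s)
for n in["side","top","wrist"]:
    p,d=viewer.grab_frame(n);c=viewer.calibration(n);print(n,c)
    pickle.dump((p,d,c,s),open(f'pics/{n}0.pkl','wb'))
    cv2.imwrite(f'pics/{n}0.png',p[...,::-1])
E
```

```text
{'t': 0.0, 'q': array([ 1.49013878e+00,  3.59393861e-01,  1.10528336e-02, -3.23694615e-04,
       -1.22411021e+00, -2.88077094e-01]), 'qd': array([-0.00092563, -0.00081047, -0.00156236, -0.00071374, -0.00049845,
        0.00074312]), 'joint_efforts': array([-1.05288764e-03, -5.82715452e+01,  2.93061000e+01,  6.99717566e+00,
        6.90771107e-03, -1.56751439e-04]), 'eef_pos': array([0.24316613, 0.62914984, 0.22562033]), 'ee_rot': array([-3.14141419e+00, -1.67317065e-03, -1.93964136e+00]), 'force': array([ 0.08756324, -0.8640884 ,  0.10397972]), 'moment': array([ 0.01607458,  0.01380066, -0.03114402]), 'width': 0.08740453550235207}
side {'fov_y': 42.37097453089182, 'cx': 260.5918480259861, 'cy': 188.20410050652157, 'world_to_cam': array([[-0.39530261, -0.91847349, -0.01192871,  0.26651794],
       [ 0.81548394, -0.35689456,  0.45564483, -0.43372314],
       [-0.42275499,  0.17038992,  0.89008173, -1.22164156],
       [ 0.        ,  0.        ,  0.        ,  1.        ]])}
top {'fov_y': 56.91060544669698, 'cx': 255.7754524064107, 'cy': 186.91018553614, 'world_to_cam': array([[-0.02645597, -0.99964344,  0.00361491,  0.050663  ],
       [ 0.99160044, -0.02578478,  0.12674272, -0.54702738],
       [-0.12660432,  0.00693765,  0.99192904, -1.28049686],
       [ 0.        ,  0.        ,  0.        ,  1.        ]])}
wrist {'fov_y': 65.70646984690485, 'cx': 259.3725848751388, 'cy': 192.41770988025638, 'tool_from_camera': array([[ 9.99999799e-01, -2.39028788e-05,  6.33937944e-04,
         1.35803691e-04],
       [ 1.49589945e-04, -9.62226411e-01, -2.72250459e-01,
        -7.33051800e-02],
       [ 6.16499402e-04,  2.72250499e-01, -9.62226213e-01,
        -1.58059772e-01],
       [ 0.00000000e+00,  0.00000000e+00,  0.00000000e+00,
         1.00000000e+00]])}
```

View pics/side0.png

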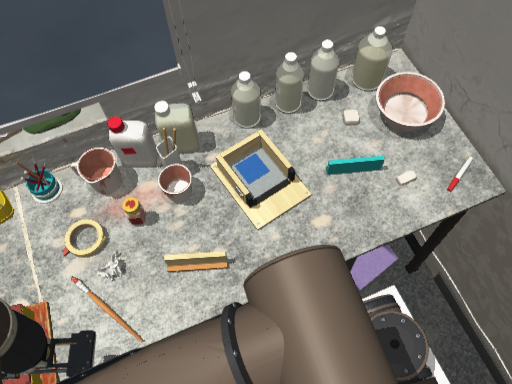

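View pics/top0.png

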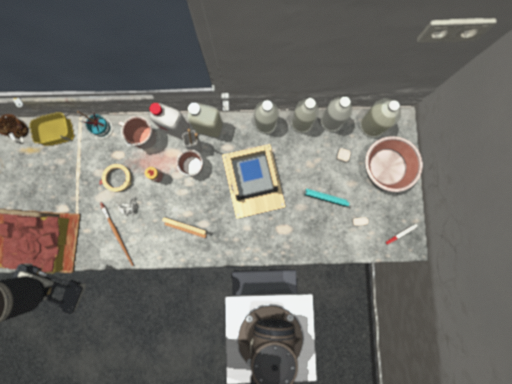

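View pics/wrist0.png

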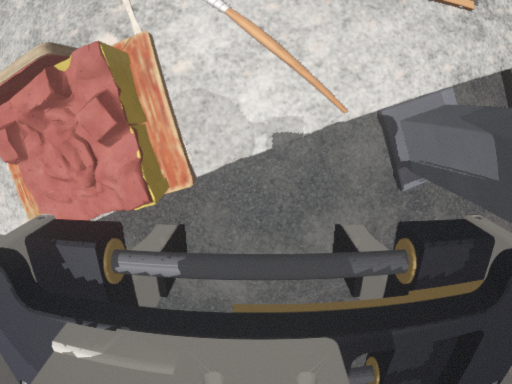

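The side view shows the box at (262,178), the end wall at (196,262), the turquoise decoy at (355,165), and small blanks at (351,117) and (406,178). I'll enlarge these.

```bash
cat > h.py <<'E'
import numpy as np,cv2,pickle
from scipy.spatial.transform import Rotation as R
def foc(c): return 192/np.tan(np.radians(c['fov_y']/2))
def load(n): return pickle.load(open(f'pics/{n}.pkl','rb'))
def world_z(c,u,v,z):
    """fixed cam pixel -> world at height z"""
    f=foc(c);W=c['world_to_cam'];Rm=W[:3,:3];C=-Rm.T@W[:3,3]
    d=Rm.T@np.array([(u-c['cx'])/f,-(v-c['cy'])/f,-1.]);return C+d*(z-C[2])/d[2]
def cloud(d,c,s=None):
    f=foc(c);v,u=np.mgrid[0:384,0:512].astype(float)
    if 'world_to_cam' in c:
        P=np.stack([(u-c['cx'])/f*d,-(v-c['cy'])/f*d,-d],-1)
        W=c['world_to_cam'];return (P-W[:3,3])@W[:3,:3]
    x=(u-c['cx'])/f;y=(v-c['cy'])/f;r=np.hypot(x,y)+1e-9;k=np.tan(r)/r
    P=np.stack([x*k*d,-y*k*d,-d],-1);T=c['tool_from_camera']
    P=P@T[:3,:3].T+T[:3,3]
    return P@R.from_euler('xyz',s['ee_rot']).as_matrix().T+s['eef_pos']
def wray(c,s,u,v):
    f=foc(c);x=(u-c['cx'])/f;y=(v-c['cy'])/f;r=np.hypot(x,y)+1e-9
    d=np.array([np.sin(r)*x/r,-np.sin(r)*y/r,-np.cos(r)]);T=c['tool_from_camera'];Q=R.from_euler('xyz',s['ee_rot']).as_matrix()
    return Q@T[:3,3]+s['eef_pos'],Q@T[:3,:3]@d
def wz(c,s,u,v,z):
    C,d=wray(c,s,u,v);return C+d*(z-C[2])/d[2]
def grab(n,name):
    from station import arm,viewer
    s=arm.get_state();p,d=viewer.grab_frame(n);c=viewer.calibration(n)
    pickle.dump((p,d,c,s),open(f'pics/{name}.pkl','wb'));cv2.imwrite(f'pics/{name}.png',p[...,::-1]);return p,d,c,s
def crop(name,x0,y0,x1,y1,k,out):
    p=load(name)[0][y0:y1,x0:x1,::-1];cv2.imwrite(f'pics/{out}.png',cv2.resize(p,None,fx=k,fy=k,interpolation=cv2.INTER_CUBIC))
def pix(c,P):
    W=c['world_to_cam'];q=W[:3,:3]@P+W[:3,3];f=foc(c);return c['cx']-f*q[0]/q[2],c['cy']+f*q[1]/q[2]
def wpix(c,s,P):
    T=c['tool_from_camera'];Q=R.from_euler('xyz',s['ee_rot']).as_matrix()
    q=T[:3,:3].T@(Q.T@(P-s['eef_pos'])-T[:3,3]);x,y,z=q[0],-q[1],-q[2];rr=np.hypot(x,y);r=np.arctan2(rr,z)*foc(c)/rr
    return c['cx']+x*r,c['cy']+y*r
E
python3 - <<'E'
from h import *
crop('side0',150,95,420,285,2.9,'c1')
crop('top0',150,110,410,255,3,'c2')
for n in['side0','top0']:
    p,d,c,s=load(n);P=cloud(d,c)
    for u,v in([(351,117),(406,178),(197,258),(260,160),(300,205),(360,165)] if n[0]=='s' else [(344,155),(360,222),(185,228),(252,170),(260,210),(325,198)]):
        print(n,u,v,P[v,u].round(3))
E
```

```text
side0 351 117 [ 0.661 -0.299  0.019]
side0 406 178 [ 0.409 -0.347  0.013]
side0 197 258 [0.405 0.295 0.06 ]
side0 260 160 [0.635 0.019 0.015]
side0 300 205 [ 0.46  -0.031 -0.001]
side0 360 165 [ 0.486 -0.231  0.048]
top0 344 155 [ 0.665 -0.303  0.016]
top0 360 222 [ 0.409 -0.349  0.012]
top0 185 228 [0.404 0.303 0.013]
top0 252 170 [0.615 0.049 0.02 ]
top0 260 210 [0.463 0.023 0.015]
top0 325 198 [ 0.498 -0.213  0.064]
```

View pics/c1.png

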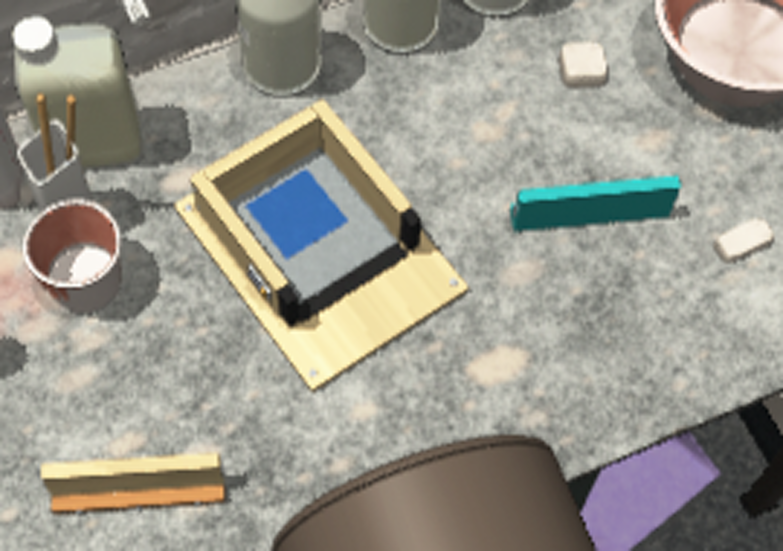

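View pics/c2.png

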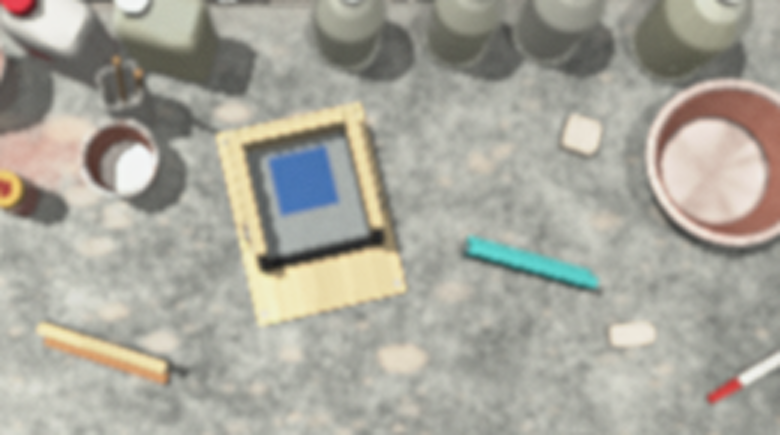

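```bash
python3 - <<'E'
from h import *
for n in['side0','top0']:
    p,d,c,s=load(n);P=cloud(d,c)
    hsv=cv2.cvtColor(p,cv2.COLOR_RGB2HSV).astype(int)
    def rect(m,l):
        q=P[m];r=cv2.minAreaRect((q[:,:2]*1000).astype(np.float32));print(n,l,m.sum(),np.round(r[0],1),np.round(r[1],1),round(r[2],1),'z',np.median(q[:,2]).round(4))
    X,Y,Z=P[...,0],P[...,1],P[...,2]
    reg=lambda x,y,r=.06:(abs(X-x)<r)&(abs(Y-y)<r)
    rect(reg(.41,-.348)&(Z>.008)&(Z<.03),'modelA')
    rect(reg(.663,-.30)&(Z>.012)&(Z<.04),'blank')
    m=(hsv[...,0]>105)&(hsv[...,0]<125)&(hsv[...,1]>150)&reg(.6,.02,.12)
    rect(m,'blue')
    rect(reg(.4,.3,.12)&(Z>.055)&(Z<.08),'wall top')
    rect(reg(.4,.3,.12)&(Z>.008)&(Z<.08),'wall all')
    rect(reg(.55,.03,.22)&(Z>.068)&(Z<.09),'boxtop')
    rect(reg(.55,.02,.16)&(Z>.006)&(Z<.09),'board')
E
```

```text
side0 modelA 180 [ 430.3 -341. ] [109.8  64.1] 22.8 z 0.0135
side0 blank 185 [ 664.6 -300.2] [45.8 46.7] 67.8 z 0.0191
side0 blue 517 [617.   51.5] [74.1 73.1] 11.3 z 0.0186
side0 wall top 372 [412.6 299.1] [159.   16.9] 70.5 z 0.0632
side0 wall all 1028 [384.3 290.4] [196.8  64.5] 70.5 z 0.0362
side0 boxtop 1202 [577.8  31.8] [384.1 434.6] 0.9 z 0.0758
side0 board 5383 [549.6  16.8] [315.6 306.7] 1.6 z 0.0177
top0 modelA 114 [ 402.6 -327.2] [ 42.6 105.6] 28.6 z 0.0128
top0 blank 137 [ 667.2 -300.1] [45.7 46.4] 72.4 z 0.0194
top0 blue 198 [615.7  52.9] [60.7 61. ] 11.1 z 0.0189
top0 wall top 179 [413.9 300.6] [160.5  13.8] 70.3 z 0.0644
top0 wall all 361 [412.2 296.7] [180.2 209.2] 81.5 z 0.0533
top0 boxtop 682 [579.5  33.4] [378.1 438.5] 0.9 z 0.0762
top0 board 3290 [549.9  20.1] [318.3 313.9] 0.1 z 0.0172
```

```bash
cat >> h.py <<'E'
def plan(wps,g,pos=None,rpy=None,rowlim=.049,nrows=None,turn=8.5):
    """wps: list of (x,y,z,yawdeg) tool straight down. prints rounded rows"""
    from station import arm
    s=arm.get_state();p=np.array(s['eef_pos'] if pos is None else pos);Q=R.from_euler('xyz',s['ee_rot'] if rpy is None else rpy)
    out=[]
    for i,w in enumerate(wps):
        T=R.from_euler('xyz',[np.pi,0,np.radians(w[3])]);t=np.array(w[:3],float)
        n=w[4] if len(w)>4 else 0
        n=n or max(1,int(np.ceil(np.linalg.norm(t-p)/rowlim)),int(np.ceil((Q.inv()*T).magnitude()*180/np.pi/turn)))
        for k in range(n):
            f=1/(n-k)
            sh=np.round(Q.inv().apply((t-p)*f),4 if n==1 or np.linalg.norm(t-p)<.05 else 3);rv=np.round((Q.inv()*T).as_rotvec()*f*180/np.pi,2)
            p=p+Q.apply(sh);Q=Q*R.from_rotvec(rv,degrees=True);out.append([sh.tolist(),rv.tolist(),g])
    while len(out)%8: out.append([[0,0,0],[0,0,0],g])
    for i in range(0,len(out),8): print('[',','.join(str(r).replace('-0.0,','0,').replace(' ','') for r in out[i:i+8]),']')
    print('end',p.round(4),Q.as_euler('xyz',degrees=True).round(2))
E
python3 - <<'E'
from h import *
plan([(.42,.45,.225,-147),(.54,.20,.225,180),(.50,-.06,.225,180),(.41,-.34,.225,180)],1)
E
```

```text
[ [[0.017,-0.038,0.0],[-0.01,-0.01,5.98],1],[[0.013,-0.04,0.0],[0,-0.01,5.98],1],[[0.009,-0.041,0.0],[-0.01,-0.01,5.98],1],[[0.005,-0.042,0.0],[0,-0.01,5.98],1],[[0.0,-0.042,0.0],[-0.01,-0.01,5.97],1],[[-0.0039,-0.0416,0.0009],[0,-0.02,5.98],1],[[0.006,-0.046,0.0],[0,0.0,5.5],1],[[0.001,-0.046,0.0],[0,0.0,5.5],1] ]
[ [[-0.003,-0.046,0.0],[0,0.0,5.5],1],[[-0.007,-0.046,0.0],[0,0.0,5.5],1],[[-0.012,-0.045,0.0],[0,0.0,5.5],1],[[-0.0154,-0.0431,0.0],[0.0,0.01,5.5],1],[[0.007,-0.043,0.0],[0,0,-0.0],1],[[0.007,-0.043,0.0],[0,0,-0.0],1],[[0.006,-0.043,0.0],[0,0,-0.0],1],[[0.007,-0.044,0.0],[0,0,-0.0],1] ]
[ [[0.006,-0.043,0.0],[0,0,-0.0],1],[[0.007,-0.044,0.0],[0,0,-0.0],1],[[0.013,-0.04,0.0],[0,0,-0.0],1],[[0.013,-0.04,0.0],[0,0,-0.0],1],[[0.013,-0.04,0.0],[0,0,-0.0],1],[[0.013,-0.04,0.0],[0,0,-0.0],1],[[0.013,-0.04,0.0],[0,0,-0.0],1],[[0.012,-0.04,0.0],[0,0,-0.0],1] ]
[ [[0.013,-0.04,0.0],[0,0,-0.0],1],[[0,0,0],[0,0,0],1],[[0,0,0],[0,0,0],1],[[0,0,0],[0,0,0],1],[[0,0,0],[0,0,0],1],[[0,0,0],[0,0,0],1],[[0,0,0],[0,0,0],1],[[0,0,0],[0,0,0],1] ]
end [ 0.41  -0.34   0.225] [-180.   -0.  180.]
```

Emit:
step_arm:
  targets:
    - [[0.017,-0.038,0],[0,0,6],1]
    - [[0.013,-0.04,0],[0,0,6],1]
    - [[0.009,-0.041,0],[0,0,6],1]
    - [[0.005,-0.042,0],[0,0,6],1]
    - [[0,-0.042,0],[0,0,6],1]
    - [[-0.004,-0.042,0.001],[0,0,6],1]
    - [[0.006,-0.046,0],[0,0,5.5],1]
    - [[0.001,-0.046,0],[0,0,5.5],1]

```text
t: 0.95
eef_pos: [0.4611, 0.365, 0.2251]
ee_rot: [-3.141, -0.001, -2.764]
force: [0.2, -0.4, 1.3]
width: 0.0874
```

Emit:
step_arm:
  targets:
    - [[-0.003,-0.046,0],[0,0,5.5],1]
    - [[-0.007,-0.046,0],[0,0,5.5],1]
    - [[-0.012,-0.045,0],[0,0,5.5],1]
    - [[-0.015,-0.043,0],[0,0,5.5],1]
    - [[0.007,-0.043,0],[0,0,0],1]
    - [[0.007,-0.043,0],[0,0,0],1]
    - [[0.006,-0.043,0],[0,0,0],1]
    - [[0.007,-0.044,0],[0,0,0],1]

```text
t: 1.75
eef_pos: [0.5112, 0.025, 0.2255]
ee_rot: [-3.142, -0.0, 3.139]
force: [0.4, -0.6, -0.4]
width: 0.0879
```

```bash
python3 - <<'E'
from h import *
p,d,c,s=grab('wrist','w1')
print(s['eef_pos'],s['ee_rot'])
cv2.imwrite('pics/w1b.png',cv2.resize(p[...,::-1],(800,600),interpolation=cv2.INTER_CUBIC))
plan([(.41,-.34,.225,180)],1)
E
```

```text
[0.51124771 0.02504471 0.225455  ] [-3.14156797e+00 -1.54286084e-04  3.13945186e+00]
[ [[0.012,-0.045,0.0],[-0.01,-0.01,-0.03],1],[[0.012,-0.045,0.0],[-0.01,-0.01,-0.03],1],[[0.012,-0.045,0.0],[-0.01,-0.01,-0.03],1],[[0.012,-0.045,0.0],[0,-0.01,-0.03],1],[[0.013,-0.045,0.0],[-0.01,-0.01,-0.02],1],[[0.013,-0.045,0.0],[0,-0.01,-0.03],1],[[0.012,-0.045,0.0],[-0.01,-0.02,-0.02],1],[[0.0126,-0.0458,0.0008],[0,-0.01,-0.03],1] ]
end [ 0.41  -0.34   0.225] [-180.   -0. -180.]
```

View pics/w1b.png

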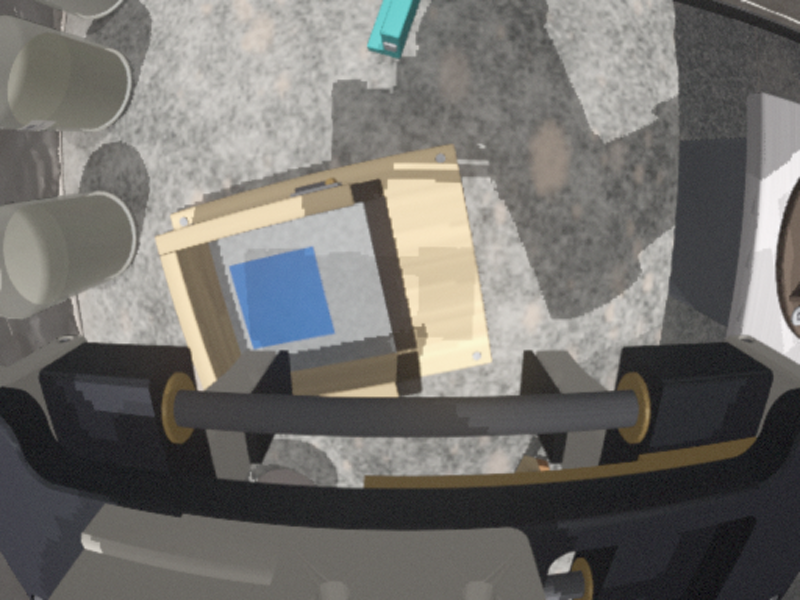

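Blue square corners are at (230,266), (314,247), (334,333), (252,348), and the board's front corners at (455,146) and (490,361) in the enlarged picture.

```bash
python3 - <<'E'
from h import *
p,d,c,s=load('w1');k=.64
B=np.array([wz(c,s,u*k,v*k,.018) for u,v in[(230,266),(314,247),(334,333),(252,348)]]);print((B*1000).round(1))
print('ctr',(B.mean(0)*1000).round(1))
F=np.array([wz(c,s,u*k,v*k,.012) for u,v in[(455,146),(490,361)]]);print((F*1000).round(1),'yaw',np.degrees(np.arctan2(-(F[1]-F[0])[0],(F[1]-F[0])[1])),np.linalg.norm(F[1]-F[0]))
P=cloud(d,c,s);hsv=cv2.cvtColor(p,cv2.COLOR_RGB2HSV).astype(int)
m=(hsv[...,0]>105)&(hsv[...,0]<125)&(hsv[...,1]>150);m[230:]=0
cs=max(cv2.findContours(m.astype(np.uint8),0,1)[0],key=cv2.contourArea)
q=P[m];print('blue',m.sum(),cv2.minAreaRect((q[:,:2]*1000).astype(np.float32)),np.median(q[:,2]))
cc=cs[:,0];Z=np.array([wz(c,s,u,v,.018)[:2]*1000 for u,v in cc],dtype=np.float32);print(cv2.minAreaRect(Z))
# box estimate
for yaw in(11,):
  a=np.radians(yaw);X=np.array([np.cos(a),np.sin(a)]);print('front mid->bluectr proj',(B.mean(0)-F.mean(0))[:2]@X, 'lateral',(B.mean(0)-F.mean(0))[:2]@np.array([-X[1],X[0]]))
E
```

```text
[[658.8  24.6  18. ]
 [584.7  10.2  18. ]
 [571.4  83.5  18. ]
 [646.1  98.2  18. ]]
ctr [615.3  54.1  18. ]
[[471.8 -69.8  12. ]
 [437.  112.2  12. ]] yaw 10.81130453168677 0.18532728647721078Traceback (most recent call last):
  File "<stdin>", line 8, in <module>
ValueError: max() iterable argument is empty
```

Emit:
step_arm:
  targets:
    - [[0.012,-0.045,0],[0,0,0],1]
    - [[0.012,-0.045,0],[0,0,0],1]
    - [[0.012,-0.045,0],[0,0,0],1]
    - [[0.012,-0.045,0],[0,0,0],1]
    - [[0.013,-0.045,0],[0,0,0],1]
    - [[0.013,-0.045,0],[0,0,0],1]
    - [[0.013,-0.045,0],[0,0,0],1]
    - [[0,0,0],[0,0,0],1]

```text
t: 2.6
eef_pos: [0.4221, -0.292, 0.2252]
ee_rot: [-3.141, -0.001, 3.134]
force: [-0.7, 0.3, -0.8]
width: 0.0876
```

```bash
python3 - <<'E'
from h import *
p,d,c,s=grab('wrist','w2')
print(s['eef_pos'],s['ee_rot'])
cv2.imwrite('pics/w2b.png',cv2.resize(p[...,::-1],(800,600),interpolation=cv2.INTER_CUBIC))
u,v=map(int,wpix(c,s,np.array([.41,-.347,.014])));print(u,v)
x0,y0=u-50,v-45;crop('w2',x0,y0,x0+100,y0+90,6,'w2c');print(x0,y0)
E
```

```text
[ 0.42213189 -0.29201394  0.22516237] [-3.14132475e+00 -1.25854836e-03  3.13413215e+00]
268 125
218 80
```

View pics/w2c.png

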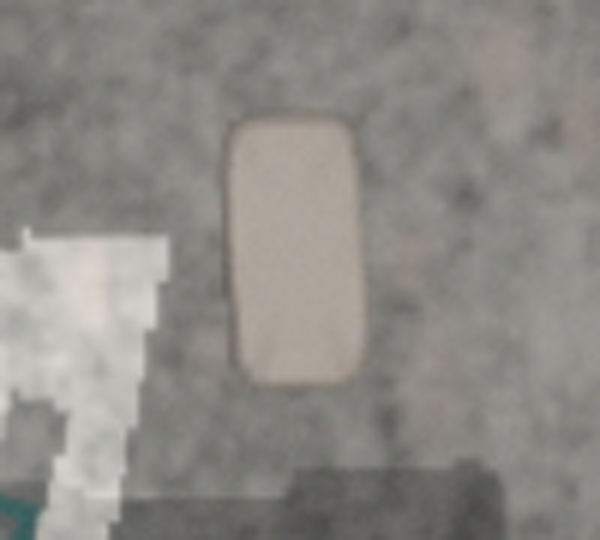

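View pics/w2b.png

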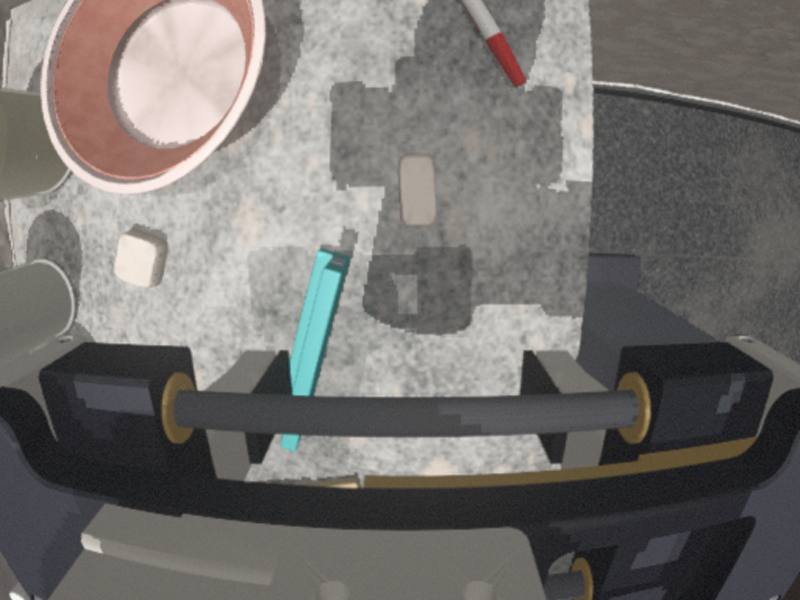

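```bash
python3 - <<'E'
from h import *
p,d,c,s=load('w2')
M=np.array([wz(c,s,u/6+218-.4,v/6+80-.4,.014) for u,v in[(229,118),(353,116),(367,384),(237,384)]])*1000
print(M.round(1),M.mean(0).round(1))
L=(M[0]+M[1])/2-(M[2]+M[3])/2;print('len',np.linalg.norm(L),'long dir',np.degrees(np.arctan2(-L[1],-L[0])))
for e in((0,3),(1,2)):
  l=M[e[1]]-M[e[0]];print(np.degrees(np.arctan2(l[1],l[0])))
for u,v in[(320,248),(350,255)]: print('turq',wz(c,s,u*.64,v*.64,.064).round(3))
P=cloud(d,c,s);m=(abs(P[...,0]-.41)<.04)&(abs(P[...,1]+.347)<.06)&(P[...,2]>.009);q=P[m];print(m.sum(),cv2.minAreaRect((q[:,:2]*1000).astype(np.float32)),np.median(q[:,2]))
E
```

```text
[[ 425.6 -379.2   14. ]
 [ 400.3 -379.6   14. ]
 [ 397.5 -323.8   14. ]
 [ 424.5 -324.    14. ]] [ 412.  -351.6   14. ]
len 55.52161724317736 long dir 92.07563189785608
91.20335017047671
92.93970376156693
turq [ 0.482 -0.314  0.064]
turq [ 0.46  -0.309  0.064]
34610 ((399.2466735839844, -335.9661560058594), (78.01130676269531, 87.44612121582031), 70.38225555419922) 0.33016707008072343
```

```bash
python3 - <<'E'
from h import *
for n in['side0','top0']:
    p,d,c,s=load(n)
    for tag,x,y,h in(('model',.411,-.35,.014),('blank',.665,-.3,.02)):
        u,v=map(int,pix(c,np.array([x,y,h])))
        g=p[v-14:v+15,u-18:u+19].astype(int);w=g.min(-1);t=(np.median(w)+np.percentile(w,98))/2+5
        k=cv2.resize(w.astype(np.float32),None,fx=6,fy=6,interpolation=cv2.INTER_CUBIC)
        cs=max(cv2.findContours((k>t).astype(np.uint8),0,1)[0],key=cv2.contourArea)[:,0]
        Z=np.array([world_z(c,(a+.5)/6-.5+u-18,(b+.5)/6-.5+v-14,h)[:2]*1000 for a,b in cs],dtype=np.float32)
        print(n,tag,t,cv2.minAreaRect(Z))
plan([(.412,-.355,.06,-178,4),(.412,-.355,.005,-178,3)],1)
E
```

```text
side0 model 207.5 ((414.4815673828125, -351.4324035644531), (27.103694915771484, 53.74153137207031), 4.26880407333374)
side0 blank 203.5 ((666.8853759765625, -303.4022216796875), (42.39536666870117, 41.38156509399414), 72.89881896972656)
top0 model 201.0 ((412.820068359375, -351.1302490234375), (25.745803833007812, 51.44803237915039), 9.161275863647461)
top0 blank 197.5 ((666.5082397460938, -301.71319580078125), (39.53038787841797, 37.73793029785156), 70.11876678466797)
[ [[0.003,-0.016,0.041],[0.0,-0.01,-0.6],1],[[0.003,-0.016,0.041],[0.0,-0.02,-0.6],1],[[0.003,-0.016,0.042],[0.01,-0.01,-0.6],1],[[0.0023,-0.0167,0.0411],[0.0,-0.02,-0.61],1],[[0,0.0,0.018],[0.0,0.0,0.0],1],[[0,0.0,0.0185],[0.0,0.0,0.0],1],[[0,0.0,0.0185],[0.0,0.0,0.0],1],[[0,0,0],[0,0,0],1] ]
end [ 0.412 -0.355  0.005] [ 180.    0. -178.]
```

Emit:
step_arm:
  targets:
    - [[0.003,-0.016,0.041],[0,0,-0.8],0.3]
    - [[0.003,-0.016,0.041],[0,0,-0.8],0.3]
    - [[0.002,-0.016,0.041],[0,0,-0.8],0.3]
    - [[0.002,-0.016,0.041],[0,0,-0.8],0.3]
    - [[0,0,0.018],[0,0,0],0.3]
    - [[0,0,0.018],[0,0,0],0.3]
    - [[0,0,0.018],[0,0,0],0.3]
    - [[0,0,0],[0,0,0],0.3]
  grip_force: 20

```text
t: 3.45
eef_pos: [0.4142, -0.3506, 0.0053]
ee_rot: [3.139, -0.004, -3.087]
force: [-0.4, 0.6, -0.7]
width: 0.0569
```

Emit:
step_arm:
  targets:
    - [[0,0,0],[0,0,0],-1]
    - [[0,0,0],[0,0,0],-1]
    - [[0,0,0],[0,0,0],-1]
    - [[0,0,0],[0,0,0],-1]
    - [[0,0,0],[0,0,0],-1]
    - [[0,0,0],[0,0,0],-1]
    - [[0,0,0],[0,0,0],-1]
    - [[0,0,0],[0,0,0],-1]

```text
t: 4.25
eef_pos: [0.4155, -0.3523, 0.0083]
ee_rot: [-3.141, 0.001, -3.088]
force: [-1.9, 2.2, 5.8]
width: 0.0272
```

Emit:
step_arm:
  targets:
    - [[0,0,-0.01],[0,0,0],-1]
    - [[0,0,-0.02],[0,0,0],-1]
    - [[0,0,-0.04],[0,0,0],-1]
    - [[0,0,-0.04],[0,0,0],-1]
    - [[0,0,-0.04],[0,0,0],-1]
    - [[0,0,-0.03],[0,0,0],-1]
    - [[0,0,0],[0,0,0],-1]
    - [[0,0,0],[0,0,0],-1]

```text
t: 5.05
eef_pos: [0.4155, -0.3521, 0.1885]
ee_rot: [-3.141, 0.002, -3.088]
force: [-0.8, 0.1, -1.3]
width: 0.0275
```

```bash
python3 - <<'E'
from h import *
p,d,c,s=grab('wrist','w3');print(s['eef_pos'],s['ee_rot'],s['width'],s['force'])
grab('side','s3')
crop('s3',330,60,512,240,3.2,'s3c')
E
```

```text
[ 0.41548625 -0.3521498   0.1885468 ] [-3.14111478e+00  2.14090476e-03 -3.08833377e+00] 0.027465404320007793 [-0.78408224  0.05482787 -1.28710777]
```

View pics/w3.png

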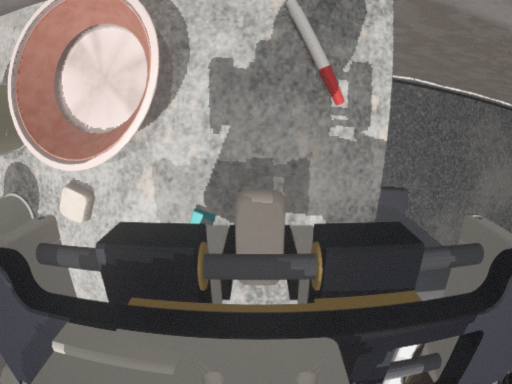

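View pics/s3c.png

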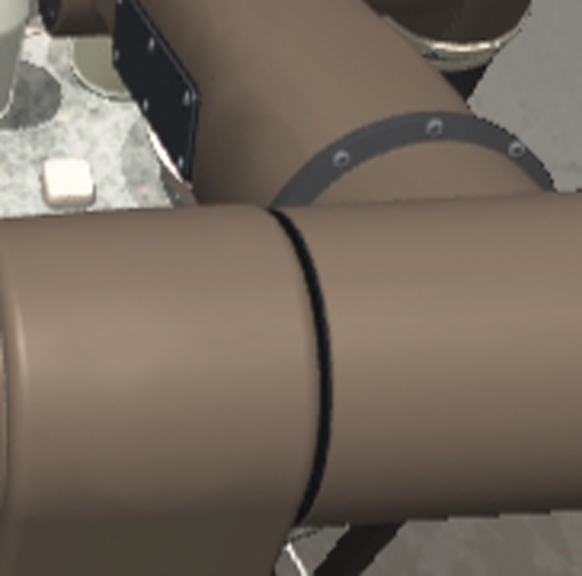

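```bash
python3 - <<'E'
from h import *
crop('w3',200,160,330,310,4,'w3c')
p,d,c,s=load('w3');Q=R.from_euler('xyz',s['ee_rot']).as_matrix()
for top in(-.012,-.006,0):
  print(top,[tuple(np.round(wpix(c,s,s['eef_pos']+Q@np.array([x,y,top+z])),1)) for z in(0,.014) for x,y in[(-.015,-.03),(.015,-.03),(.015,.03),(-.015,.03)]])
E
```

```text
-0.012 [(np.float64(229.9), np.float64(196.3)), (np.float64(288.3), np.float64(196.3)), (np.float64(284.5), np.float64(293.3)), (np.float64(233.8), np.float64(293.3)), (np.float64(232.3), np.float64(189.2)), (np.float64(286.0), np.float64(189.2)), (np.float64(282.9), np.float64(280.7)), (np.float64(235.5), np.float64(280.7))]
-0.006 [(np.float64(231.0), np.float64(193.1)), (np.float64(287.2), np.float64(193.1)), (np.float64(283.8), np.float64(287.7)), (np.float64(234.6), np.float64(287.7)), (np.float64(233.2), np.float64(186.5)), (np.float64(285.1), np.float64(186.5)), (np.float64(282.2), np.float64(275.8)), (np.float64(236.1), np.float64(275.8))]
0 [(np.float64(232.0), np.float64(190.1)), (np.float64(286.3), np.float64(190.1)), (np.float64(283.1), np.float64(282.4)), (np.float64(235.3), np.float64(282.4)), (np.float64(234.1), np.float64(183.9)), (np.float64(284.2), np.float64(183.9)), (np.float64(281.6), np.float64(271.1)), (np.float64(236.8), np.float64(271.1))]
```

View pics/w3c.png

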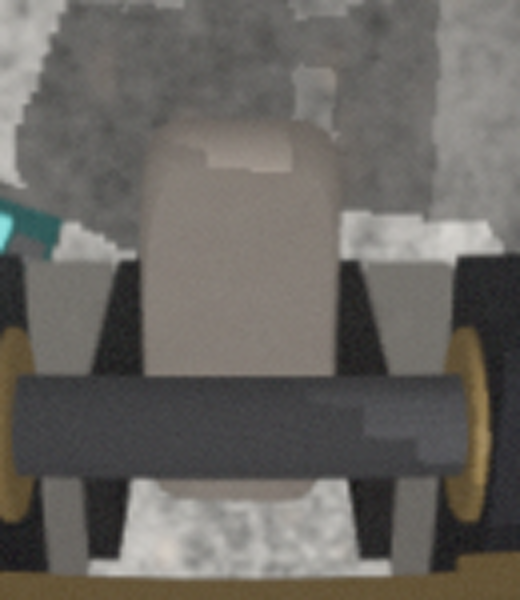

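```bash
python3 - <<'E'
from h import *
for n in('side0','top0'):
    p,d,c,s=load(n);P=cloud(d,c);m=(P[...,2]>.1)&(abs(P[...,1])<.3)&(P[...,0]>.5)&(P[...,0]<.85)
    q=P[m];print(n,len(q),np.percentile(q[:,0],[0,2,10]).round(3), q[:,2].max())
    for y in np.arange(-.25,.3,.05):
        k=q[abs(q[:,1]-y)<.025]
        if len(k):print(round(y,2),np.percentile(k[:,0],3).round(3),np.percentile(k[:,2],97).round(3))
    hsv=cv2.cvtColor(p,cv2.COLOR_RGB2HSV).astype(int)
    m=((hsv[...,0]>105)&(hsv[...,0]<125)&(hsv[...,1]>130)&(abs(P[...,0]-.615)<.08)&(abs(P[...,1]-.05)<.08)).astype(np.uint8)
    cs=max(cv2.findContours(m,0,1)[0],key=cv2.contourArea)[:,0]
    Z=np.array([world_z(c,u,v,.018)[:2]*1000 for u,v in cs],dtype=np.float32);print(cv2.minAreaRect(Z))
plan([(.46,-.24,.22,-177),(.58,0,.20,-169),(.616,.053,.20,-169)],-1)
E
```

```text
side0 9566 [0.686 0.717 0.763] 0.5647202873437741
-0.25 0.761 0.213
-0.2 0.77 0.169
-0.15 0.758 0.219
-0.1 0.766 0.18
-0.05 0.763 0.174
-0.0 0.759 0.202
0.05 0.773 0.152
0.1 0.837 0.188
0.15 0.767 0.505
0.2 0.751 0.519
0.25 0.699 0.538
((617.1668701171875, 52.684425354003906), (73.20794677734375, 73.73554992675781), 11.850301742553711)
top0 8203 [0.688 0.753 0.775] 0.7364913714900876
-0.25 0.763 0.214
-0.2 0.774 0.175
-0.15 0.761 0.219
-0.1 0.768 0.182
-0.05 0.767 0.173
-0.0 0.761 0.202
0.05 0.775 0.155
0.1 0.839 0.169
0.15 0.774 0.711
0.2 0.757 0.712
0.25 0.721 0.719
((616.0753784179688, 53.64171600341797), (66.71917724609375, 66.11646270751953), 12.255681991577148)
[ [[-0.017,0.036,-0.011],[0.02,-0.02,0.02],-1],[[-0.017,0.037,-0.011],[0.02,-0.03,0.01],-1],[[-0.0172,0.0363,-0.0113],[0.02,-0.02,0.02],-1],[[-0.022,0.039,0.003],[0,0,-1.33],-1],[[-0.023,0.038,0.003],[0,0,-1.33],-1],[[-0.024,0.038,0.004],[0,0,-1.34],-1],[[-0.025,0.037,0.003],[0,0,-1.33],-1],[[-0.025,0.037,0.004],[0,0,-1.34],-1] ]
[ [[-0.0267,0.0361,0.003],[0,0,-1.33],-1],[[-0.023,0.023,0.0],[0,0,-0.0],-1],[[-0.0224,0.0221,0.0],[0,0,-0.0],-1],[[0,0,0],[0,0,0],-1],[[0,0,0],[0,0,0],-1],[[0,0,0],[0,0,0],-1],[[0,0,0],[0,0,0],-1],[[0,0,0],[0,0,0],-1] ]
end [0.616 0.053 0.2  ] [-180.   -0. -169.]
```

Emit:
step_arm:
  targets:
    - [[-0.017,0.036,-0.011],[0,0,0],-1]
    - [[-0.017,0.037,-0.011],[0,0,0],-1]
    - [[-0.017,0.036,-0.011],[0,0,0],-1]
    - [[-0.022,0.039,0.003],[0,0,-1.35],-1]
    - [[-0.023,0.038,0.003],[0,0,-1.35],-1]
    - [[-0.024,0.038,0.004],[0,0,-1.35],-1]
    - [[-0.025,0.037,0.003],[0,0,-1.35],-1]
    - [[-0.025,0.037,0.004],[0,0,-1.35],-1]

```text
t: 5.95
eef_pos: [0.5598, -0.0389, 0.202]
ee_rot: [-3.141, -0.002, -2.969]
force: [1.4, -1.0, -0.8]
width: 0.0275
```

Emit:
step_arm:
  targets:
    - [[-0.027,0.036,0.003],[0,0,-1.35],-1]
    - [[-0.023,0.023,0],[0,0,0],-1]
    - [[-0.022,0.022,0],[0,0,0],-1]
    - [[0,0,0.03],[0,0,0],-1]
    - [[0,0,0.03],[0,0,0],-1]
    - [[0,0,0.03],[0,0,0],-1]
    - [[0,0,0],[0,0,0],-1]
    - [[0,0,0],[0,0,0],-1]

```text
t: 6.75
eef_pos: [0.6154, 0.052, 0.1098]
ee_rot: [-3.141, -0.003, -2.946]
force: [0.6, 0.2, 0.5]
width: 0.0272
```

```bash
python3 - <<'E'
from h import *
p,d,c,s=grab('wrist','w4');print(s['eef_pos'],s['ee_rot'],s['width'],s['force'])
cv2.imwrite('pics/w4b.png',cv2.resize(p[...,::-1],(800,600),interpolation=cv2.INTER_CUBIC))
plan([(.6162,.0534,.045,-168.7,4),(.6162,.0534,.030,-168.7,3)],-1)
E
```

```text
[0.61537441 0.05199663 0.10977379] [-3.14055293e+00 -2.80451416e-03 -2.94637174e+00] 0.02721790106288581 [0.55705289 0.17844594 0.49806905]
[ [[0,0.0,0.017],[-0.01,0.0,-0.03],-1],[[0,0.0004,0.0164],[-0.01,0.0,-0.03],-1],[[0,0.0003,0.0164],[-0.01,0.0,-0.02],-1],[[-0.0001,0.0004,0.0163],[0,0.0,-0.03],-1],[[0.0,0,0.005],[0,0.0,0.0],-1],[[0.0,0,0.005],[0,0.0,0.0],-1],[[0.0,0,0.005],[0,0.0,0.0],-1],[[0,0,0],[0,0,0],-1] ]
end [0.6162 0.0534 0.03  ] [-180.     0.  -168.7]
```

View pics/w4b.png

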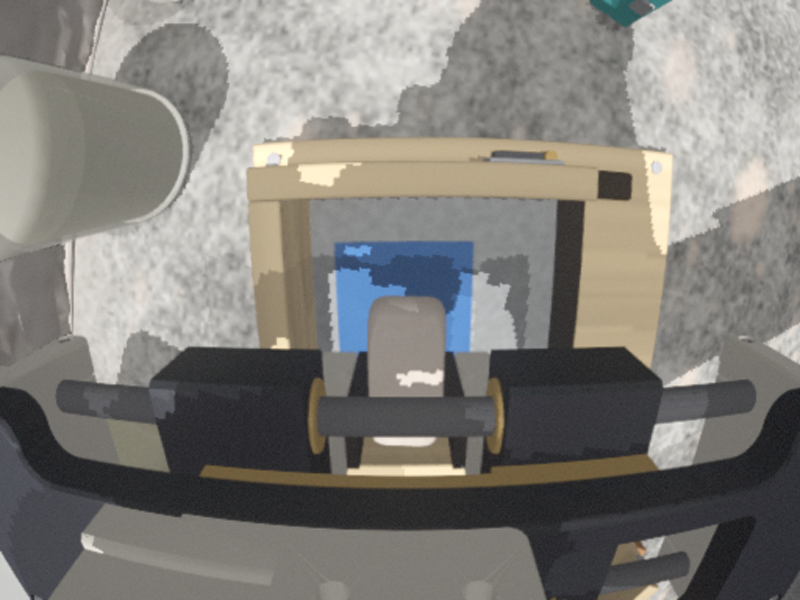

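```bash
python3 - <<'E'
from h import *
p,d,c,s=load('w4');k=.64
A=np.array([wz(c,s,u*k,v*k,.018) for u,v in[(335,241.5),(473,241.5),(338,345),(472.5,345)]])*1000;print(A.round(1))
e=A[0]-A[1];print('w',np.linalg.norm(e),'yaw',np.degrees(np.arctan2(e[1],e[0])))
X=e/np.linalg.norm(e);Y=np.array([-X[1],X[0],0]);print('ctr',(A[:2].mean(0)+38*Y).round(1))
F=np.array([wz(c,s,u*k,v*k,.018) for u,v in[(340,330),(472.5,330)]])*1000;print('edge mid at row330',F.mean(0).round(1))
# side wall far top inner edge z=.076: y=-65 ; outer y=-80
for u,v,z in[(580,198,.076),(598,171,.076),(250,168,.076),(672,153,.012)]: print(u,v,(wz(c,s,u*k,v*k,z)*1000).round(1))
E
```

```text
[[659.8  23.7  18. ]
 [585.8   9.2  18. ]
 [648.7  83.   18. ]
 [572.1  68.   18. ]]
w 75.39632799433399 yaw 11.146003957779676
ctr [615.4  53.7  18. ]
edge mid at row330 [611.6  66.3  18. ]
580 198 [554.  -26.4  76. ]
598 171 [548.4 -40.   76. ]
250 168 [694.5 -11.2  76. ]
672 153 [474.1 -72.   12. ]
```

Emit:
step_arm:
  targets:
    - [[0,0.001,0.017],[0,0,0],-1]
    - [[0,0.0005,0.017],[0,0,0],-1]
    - [[-0.0005,0,0.016],[0,0,0],-1]
    - [[0,0,0.016],[0,0,0],-1]
    - [[0,0,0.007],[0,0,0],-1]
    - [[0,0,0.005],[0,0,0],-1]
    - [[0,0,0.003],[0,0,0],-1]
    - [[0,0,0],[0,0,0],-1]

```text
t: 7.6
eef_pos: [0.6163, 0.054, 0.0301]
ee_rot: [3.142, 0.001, -2.947]
force: [-0.1, 1.0, -1.1]
width: 0.0273
```

Emit:
step_arm:
  targets:
    - [[0,0,0.002],[0,0,0],-1]
    - [[0,0,0.002],[0,0,0],-1]
    - [[0,0,0],[0,0,0],-1]
    - [[0,0,0],[0,0,0],-1]
    - [[0,0,0],[0,0,0],-1]
    - [[0,0,0],[0,0,0],-1]
    - [[0,0,0],[0,0,0],-1]
    - [[0,0,0],[0,0,0],-1]

```text
t: 8.4
eef_pos: [0.6164, 0.0541, 0.0263]
ee_rot: [3.142, 0.001, -2.946]
force: [-1.8, 0.2, 5.4]
width: 0.0273
```

Emit:
step_arm:
  targets:
    - [[0,0,0],[0,0,0],-0.1]
    - [[0,0,0],[0,0,0],-0.1]
    - [[0,0,0],[0,0,0],0]
    - [[0,0,0],[0,0,0],0]
    - [[0,0,-0.005],[0,0,0],0]
    - [[0,0,-0.02],[0,0,0],0]
    - [[0,0,-0.04],[0,0,0],0]
    - [[0,0,-0.045],[0,0,0],0]

```text
t: 9.2
eef_pos: [0.615, 0.0536, 0.1358]
ee_rot: [-3.141, -0.003, -2.947]
force: [0.7, 0.8, 0.1]
width: 0.0435
```

```bash
python3 - <<'E'
from h import *
p,d,c,s=load('w4')
p,d,c,s=grab('wrist','w5');print(s['eef_pos'],s['ee_rot'],s['width'],s['force'])
cv2.imwrite('pics/w5b.png',cv2.resize(p[...,::-1],(800,600),interpolation=cv2.INTER_CUBIC))
E
```

```text
[0.6149795  0.05356904 0.13579642] [-3.14105348e+00 -3.10703366e-03 -2.94669218e+00] 0.04350726024795738 [0.68398059 0.76557944 0.05608669]
```

View pics/w5b.png

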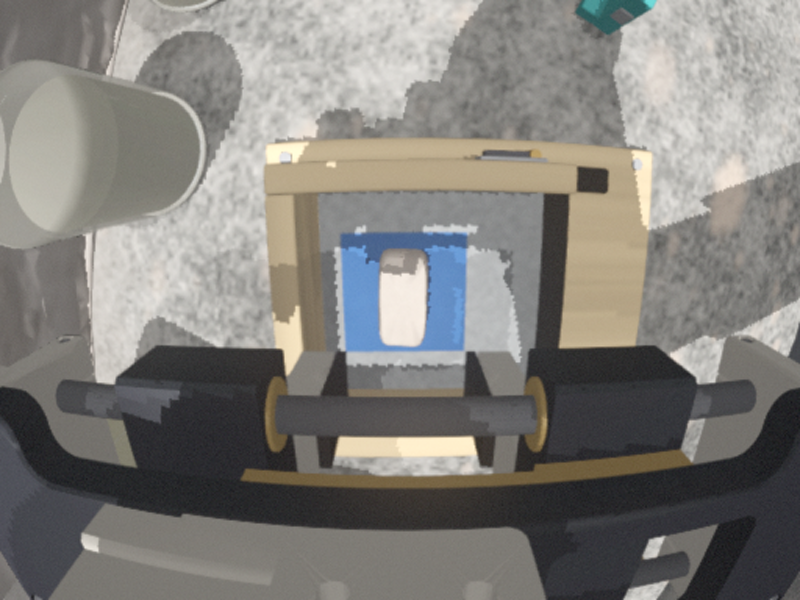

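```bash
python3 - <<'E'
from h import *
p,d,c,s=load('w5');k=.64
f=lambda u,v,z:(wz(c,s,u*k,v*k,z)*1000)
B=np.array([f(u,v,.018) for u,v in[(341,233),(466,233),(466,351),(342.5,351)]]);b=B.mean(0)
print('blue',B.round(1).tolist(),b.round(1))
a=np.radians(11.2);X=np.array([np.cos(a),np.sin(a)]);Y=np.array([-X[1],X[0]])
for z in(.025,.032):
  M=np.array([f(u,v,z) for u,v in[(379,248),(427.5,248),(426,347),(379,347)]]);m=M.mean(0);print('model',m.round(1),((m-b)[:2]@X).round(1),((m-b)[:2]@Y).round(1), 'len',np.linalg.norm(M[0]-M[3]).round(1))
crop('w5',200,140,310,235,7,'w5c')
E
```

```text
blue [[659.7, 24.1, 18.0], [586.1, 9.6, 18.0], [568.8, 83.6, 18.0], [646.8, 98.9, 18.0]] [615.3  54.1  18. ]
model [615.7  55.4  25. ] 0.6 1.2 len 62.0
model [616.1  53.5  32. ] 0.6 -0.7 len 60.4
```

View pics/w5c.png

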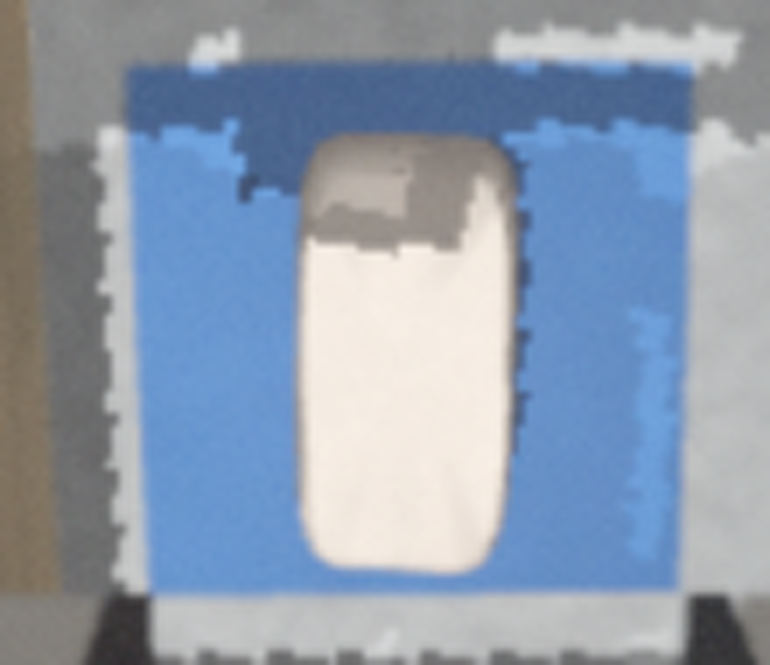

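```bash
python3 - <<'E'
from h import *
plan([(.57,.13,.20,-175,2),(.426,.338,.20,160.4)],0)
E
```

```text
[ [[0.017,0.042,-0.028],[-0.01,0.28,3.13],0],[[0.019,0.041,-0.027],[-0.01,0.27,3.14],0],[[0.021,0.037,0.0],[0.0,0.0,4.1],0],[[0.023,0.035,0.0],[0.0,0.0,4.1],0],[[0.026,0.033,0.0],[0.0,0.0,4.1],0],[[0.028,0.031,0.0],[0.0,0.0,4.1],0],[[0.03,0.029,0.0],[0.0,0.0,4.1],0],[[0.033,0.0273,0.0],[0.01,0.0,4.1],0] ]
end [0.4259 0.338  0.2   ] [-180.     0.   160.4]
```

Emit:
step_arm:
  targets:
    - [[0.009,0.021,-0.04],[0,0.2,2],0]
    - [[0.026,0.037,-0.02],[0,0.2,4],0]
    - [[0.021,0.038,0],[0,0,4.1],0]
    - [[0.023,0.036,0],[0,0,4.1],0]
    - [[0.026,0.034,0],[0,0,4.1],0]
    - [[0.028,0.032,0],[0,0,4.1],0]
    - [[0.03,0.03,0],[0,0,4.1],0]
    - [[0.033,0.033,0],[0,0,4.1],0]

```text
t: 10.05
eef_pos: [0.4277, 0.3241, 0.197]
ee_rot: [-3.139, -0.006, 2.799]
force: [1.0, 1.5, 0.2]
width: 0.0439
```

```bash
python3 - <<'E'
from h import *
p,d,c,s=grab('wrist','w6');print(s['eef_pos'],s['ee_rot'],s['width'],s['force'])
cv2.imwrite('pics/w6b.png',cv2.resize(p[...,::-1],(800,600),interpolation=cv2.INTER_CUBIC))
E
```

```text
[0.4277248  0.32407708 0.19696439] [-3.1391604  -0.00588694  2.79932305] 0.04387215778109925 [0.96264934 1.47250116 0.17466899]
```

View pics/w6b.png

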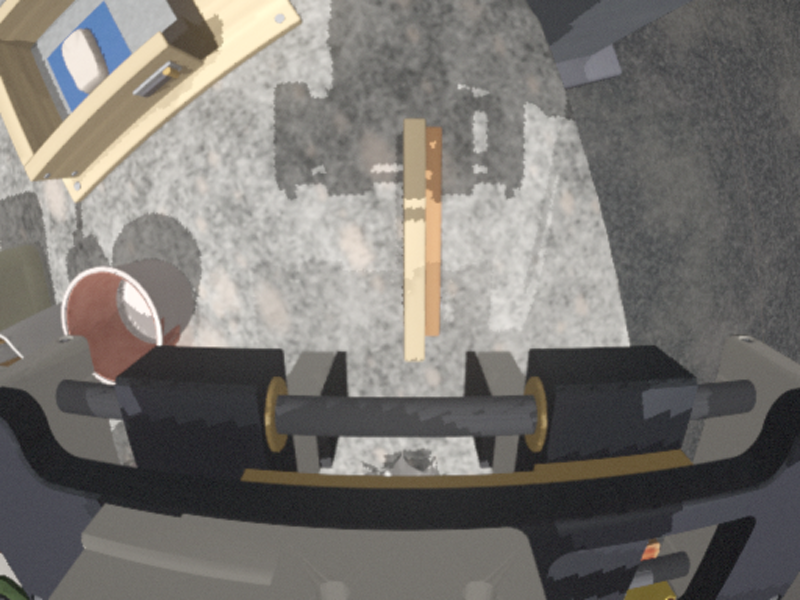

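```bash
python3 - <<'E'
from h import *
p,d,c,s=load('w6');k=.64
M=np.array([wz(c,s,u*k,v*k,.064)*1000 for u,v in[(404.5,119),(425,119),(424,360.5),(403.5,360.5)]]);print(M.round(1),M.mean(0).round(1))
L=(M[2]+M[3]-M[0]-M[1])/2;print(np.linalg.norm(L),'yaw',np.degrees(np.arctan2(L[1],L[0]))-90,'th',np.linalg.norm(M[0]-M[1]))
p0=M.mean(0)/1000
plan([(p0[0],p0[1],.095,160.2,5),(p0[0],p0[1],.03,160.2,3)],0)
E
```

```text
[[391.3 223.1  64. ]
 [379.4 227.2  64. ]
 [432.1 376.7  64. ]
 [445.2 372.   64. ]] [412.  299.7  64. ]
158.4073110796316 yaw -19.643586361999112 th 12.62098808315196
[ [[0.001,-0.006,0.02],[-0.01,-0.07,0.0],0],[[0.0,-0.007,0.021],[0,-0.07,0.0],0],[[0.001,-0.006,0.02],[-0.01,-0.07,0.0],0],[[0.0004,-0.0067,0.0205],[0,-0.07,0.0],0],[[0.0004,-0.0067,0.0206],[-0.01,-0.07,0.01],0],[[0,0,0.022],[0.0,0,-0.0],0],[[0,0,0.0215],[0.0,0,-0.0],0],[[0,0,0.0215],[0.0,0,-0.0],0] ]
end [0.412  0.2998 0.03  ] [180.   -0.  160.2]
```

Emit:
step_arm:
  targets:
    - [[0,-0.006,0.02],[0,-0.07,0],0]
    - [[0,-0.007,0.021],[0,-0.07,0],0]
    - [[0,-0.006,0.02],[0,-0.07,0],0]
    - [[0,-0.006,0.021],[0,-0.07,0],0]
    - [[0,-0.006,0.021],[0,-0.07,0],0]
    - [[0,0,0.025],[0,0,0],0]
    - [[0,0,0.022],[0,0,0],0]
    - [[0,0,0.02],[0,0,0],0]
  grip_force: 40

```text
t: 10.9
eef_pos: [0.4181, 0.2934, 0.0258]
ee_rot: [-3.139, 0.0, 2.803]
force: [0.2, -0.4, -0.4]
width: 0.0437
```

Emit:
step_arm:
  targets:
    - [[0,0,0],[0,0,0],0]
    - [[0,0,0],[0,0,0],-0.3]
    - [[0,0,0],[0,0,0],-0.5]
    - [[0,0,0],[0,0,0],-1]
    - [[0,0,0],[0,0,0],-1]
    - [[0,0,0],[0,0,0],-1]
    - [[0,0,0],[0,0,0],-1]
    - [[0,0,0],[0,0,0],-1]

```text
t: 11.7
eef_pos: [0.4182, 0.2938, 0.0272]
ee_rot: [-3.139, 0.0, 2.803]
force: [-3.4, 0.1, 8.4]
width: 0.0138
```

Emit:
step_arm:
  targets:
    - [[0,0,-0.005],[0,0,0],-1]
    - [[0,0,-0.01],[0,0,0],-1]
    - [[0,0,-0.02],[0,0,0],-1]
    - [[0,0,-0.03],[0,0,0],-1]
    - [[0,0,-0.025],[0,0,0],-1]
    - [[0,0,0],[0,0,0],-1]
    - [[0,0,0],[0,0,0],-1]
    - [[0,0,0],[0,0,0],-1]

```text
t: 12.5
eef_pos: [0.4176, 0.293, 0.1158]
ee_rot: [-3.137, -0.001, 2.802]
force: [-1.0, 0.4, -2.8]
width: 0.0138
```

```bash
python3 - <<'E'
from h import *
p,d,c,s=grab('wrist','w7');print(s['eef_pos'],s['ee_rot'],s['width'],s['force'],s['moment'])
cv2.imwrite('pics/w7b.png',cv2.resize(p[...,::-1],(800,600),interpolation=cv2.INTER_CUBIC))
p,d,c,s=grab('side','s7')
crop('s7',100,130,300,320,3,'s7c')
E
```

```text
[0.41762798 0.29304576 0.11576925] [-3.13696349e+00 -7.37797235e-04  2.80208414e+00] 0.013750632006572951 [-1.03802098  0.37159778 -2.75429341] [ 0.0556851  -0.07716249  0.03571919]
```

View pics/w7b.png

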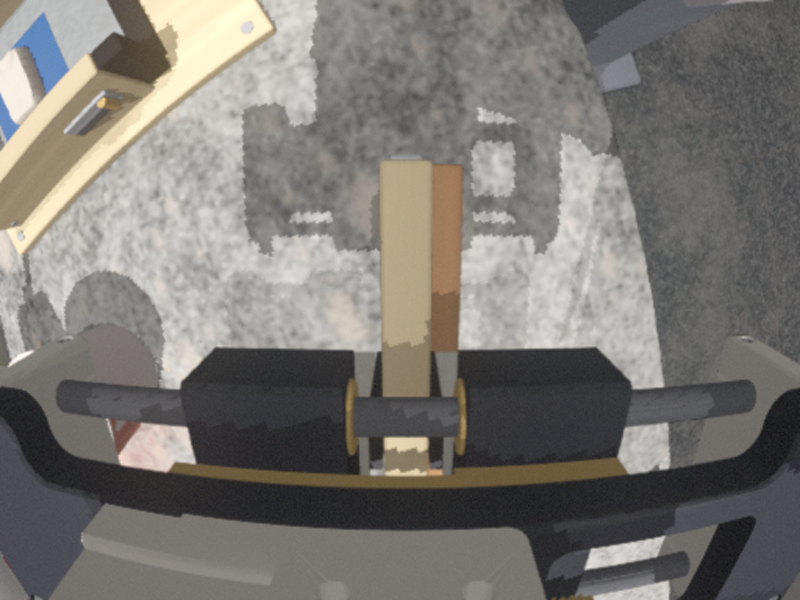

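View pics/s7c.png

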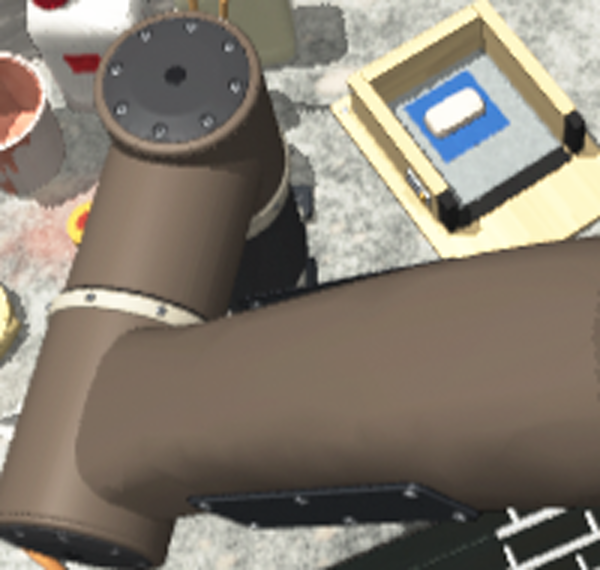

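```bash
python3 - <<'E'
from h import *
p,d,c,s=load('w7');k=.64;Q=R.from_euler('xyz',s['ee_rot']).as_matrix()
for z in(.147,.1526,.158):
  t=[Q.T@(wz(c,s,u*k,v*k,z)-s['eef_pos'])*1000 for u,v in[(380,160),(432,160),(382,345),(431,345)]];print(z,np.round(t,1).tolist())
# batten top far corners, z = base+.014
zb=.1158-.0272+.014
print([ (Q.T@(wz(c,s,u*k,v*k,zb)-s['eef_pos'])*1000).round(1).tolist() for u,v in[(462,166),(432,164)]])
E
```

```text
0.147 [[-6.7, -77.0, -30.9], [7.4, -77.0, -30.9], [-6.7, -24.1, -31.1], [7.7, -24.1, -31.1]]
0.1526 [[-6.4, -76.8, -36.5], [7.1, -76.8, -36.5], [-6.4, -26.3, -36.7], [7.4, -26.2, -36.7]]
0.158 [[-6.1, -76.7, -41.9], [6.8, -76.7, -41.9], [-6.1, -28.4, -42.1], [7.0, -28.4, -42.1]]
[[20.9, -76.1, 13.5], [9.9, -76.7, 13.5]]
```

```bash
python3 - <<'E'
from h import *
plan([(.49,.10,.135,185,5),(.494,.026,.13,191.2,3)],-1)
E
```

```text
[ [[-0.026,-0.032,-0.004],[-0.06,-0.02,-4.89],-1],[[-0.024,-0.034,-0.004],[-0.06,-0.02,-4.89],-1],[[-0.021,-0.035,-0.004],[-0.06,-0.02,-4.89],-1],[[-0.018,-0.037,-0.003],[-0.06,-0.02,-4.89],-1],[[-0.014,-0.039,-0.004],[-0.05,-0.02,-4.88],-1],[[0.001,-0.025,0.002],[0.0,0,-2.07],-1],[[0.0016,-0.0245,0.0015],[0.0,0,-2.07],-1],[[0.0026,-0.0244,0.0015],[0.0,0,-2.06],-1] ]
end [0.494 0.026 0.13 ] [ 180.    -0.  -168.8]
```

Emit:
step_arm:
  targets:
    - [[-0.026,-0.032,-0.004],[-0.05,0,-4.9],-1]
    - [[-0.024,-0.034,-0.004],[-0.05,0,-4.9],-1]
    - [[-0.021,-0.035,-0.004],[-0.05,0,-4.9],-1]
    - [[-0.018,-0.037,-0.003],[-0.05,0,-4.9],-1]
    - [[-0.014,-0.039,-0.004],[-0.05,0,-4.9],-1]
    - [[0.001,-0.025,0.002],[0,0,-2],-1]
    - [[0.0015,-0.0245,0.0015],[0,0,-2.1],-1]
    - [[0.0025,-0.0245,0.0015],[0,0,-2.1],-1]

```text
t: 13.4
eef_pos: [0.4943, 0.0252, 0.1297]
ee_rot: [3.141, -0.002, -2.944]
force: [0.3, -0.3, -2.6]
width: 0.0137
```

```bash
python3 - <<'E'
from h import *
p,d,c,s=grab('wrist','w8');print(s['eef_pos'],np.degrees(s['ee_rot']),s['width'],s['force'],s['moment'])
cv2.imwrite('pics/w8b.png',cv2.resize(p[...,::-1],(800,600),interpolation=cv2.INTER_CUBIC))
E
```

```text
[0.49434624 0.02517347 0.12967715] [ 1.79946044e+02 -1.22706073e-01 -1.68676199e+02] 0.013683773186020057 [ 0.28643635 -0.33384979 -2.61932062] [ 0.08922579 -0.13802156  0.03713125]
```

View pics/w8b.png

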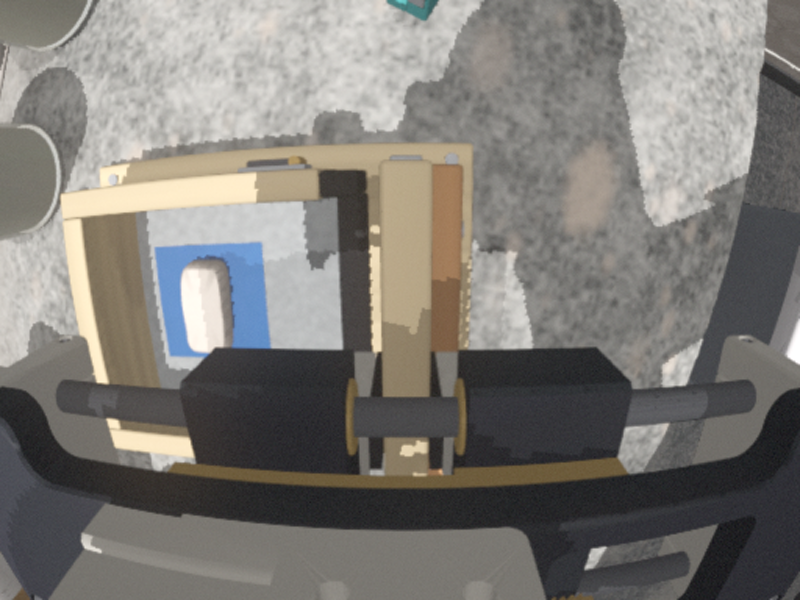

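```bash
python3 - <<'E'
from h import *
p,d,c,s=load('w8');k=.64;Q=R.from_euler('xyz',s['ee_rot']).as_matrix()
a=np.radians(11.2);X=np.array([np.cos(a),np.sin(a),0]);Y=np.array([-X[1],X[0],0]);O=np.array([616,53.6,0])-35*X
def rep(n,u,v,z):
    P=wz(c,s,u*k,v*k,z)*1000;t=Q.T@(P/1000-s['eef_pos'])*1000
    print(n,'box',((P-O)@X).round(1),((P-O)@Y).round(1),'tool',t.round(1))
rep('board corner (-130,-95)',473,144.5,.012)
rep('board far edge (?,-95)',300,152,.012)
rep('side wall outer back top(102,-80)',62,196,.076)
rep('sidewall outer front top(-50,-80)',319,171,.076)
rep('seal outer front top z75 (-68,-79)',366,171,.075)
rep('seal inner upright(-68,-66)',368,200,.075)
rep('model/blue far left corner (73,-38)',154,246,.018)
rep('blue far right corner (-3,-38)',262,242,.018)
rep('blue right low (-3,..)',270,348,.018)
zt=.1297-.0272+.064
rep('wall far top L',380,160,zt);rep('wall far top R',432,160,zt);rep('wall near',382,345,zt);rep('wall near',431,345,zt)
E
python3 - <<'E'
from h import *
crop('w8',190,80,320,230,4.5/1.15,'w8c')
E
```

```text
board corner (-130,-95) box -129.7 -94.9 tool [ 39.8 -90.6 117.7]
board far edge (?,-95) box -27.5 -91.0 tool [-62.4 -87.  117.5]
side wall outer back top(102,-80) box 99.7 -77.4 tool [-189.5  -73.6   53.2]
sidewall outer front top(-50,-80) box -50.7 -78.9 tool [-39.1 -74.8  53.5]
seal outer front top z75 (-68,-79) box -72.1 -78.4 tool [-17.7 -74.2  54.6]
seal inner upright(-68,-66) box -72.9 -65.1 tool [-16.9 -60.9  54.6]
model/blue far left corner (73,-38) box 73.0 -37.7 tool [-163.   -33.9  111.3]
blue far right corner (-3,-38) box -3.5 -37.8 tool [-86.5 -33.9 111.5]
blue right low (-3,..) box -3.3 30.6 tool [-86.9  34.6 111.5]
wall far top L box -83.3 -81.0 tool [ -6.3 -76.7 -36.9]
wall far top R box -96.7 -81.0 tool [  7.  -76.7 -36.9]
wall near box -83.4 -30.5 tool [ -6.4 -26.2 -36.9]
wall near box -97.1 -30.5 tool [  7.4 -26.2 -36.8]
```

View pics/w8c.png

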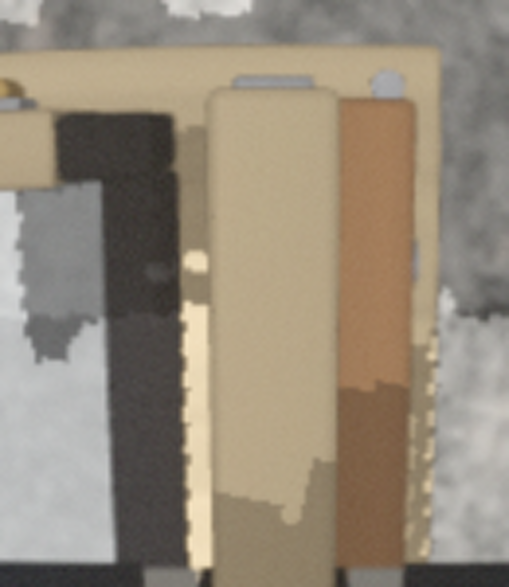

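Emit:
step_arm:
  targets:
    - [[0,0.001,0.025],[0,0,0],-1]
    - [[0,0,0.025],[0,0,0],-1]
    - [[0,0,0.02],[0,0,0],-1]
    - [[0,0,0.01],[0,0,0],-1]
    - [[0,0,0.004],[0,0,0],-1]
    - [[0,0,0.002],[0,0,0],-1]
    - [[0,0,0],[0,0,0],-1]
    - [[0,0,0],[0,0,0],-1]

```text
t: 14.25
eef_pos: [0.4951, 0.028, 0.0453]
ee_rot: [3.14, 0.001, -2.945]
force: [-0.6, -0.8, -2.2]
width: 0.0138
```

Emit:
step_arm:
  targets:
    - [[0,0,0.0015],[0,0,0],-1]
    - [[0,0,0.0015],[0,0,0],-1]
    - [[0,0,0],[0,0,0],-1]
    - [[0,0,0],[0,0,0],-1]
    - [[0,0,0],[0,0,0],-1]
    - [[0,0,0],[0,0,0],-1]
    - [[0,0,0],[0,0,0],-1]
    - [[0,0,0],[0,0,0],-1]

```text
t: 15.05
eef_pos: [0.4945, 0.0277, 0.0416]
ee_rot: [3.14, -0.0, -2.945]
force: [0.7, -0.2, -2.6]
width: 0.0137
```

Emit:
step_arm:
  targets:
    - [[0,-0.001,0.001],[0,0,0],-1]
    - [[0,0,0],[0,0,0],-1]
    - [[0,0,0.001],[0,0,0],-1]
    - [[0,0,0],[0,0,0],-1]
    - [[0,0,0],[0,0,0],-1]
    - [[0,0,0],[0,0,0],-1]
    - [[0,0,0],[0,0,0],-1]
    - [[0,0,0],[0,0,0],-1]

```text
t: 15.85
eef_pos: [0.4948, 0.0267, 0.0397]
ee_rot: [3.14, -0.0, -2.945]
force: [-0.4, -0.5, -2.3]
width: 0.0134
```

Emit:
step_arm:
  targets:
    - [[0,0,0.0005],[0,0,0],-1]
    - [[0,0,0],[0,0,0],-1]
    - [[0,0,0.0005],[0,0,0],-1]
    - [[0,0,0],[0,0,0],-1]
    - [[0,0,0],[0,0,0],-1]
    - [[0,0,0],[0,0,0],-1]
    - [[0,0,0],[0,0,0],-1]
    - [[0,0,0],[0,0,0],-1]

```text
t: 16.65
eef_pos: [0.495, 0.0269, 0.0392]
ee_rot: [3.14, 0.0, -2.945]
force: [-2.1, 2.4, 6.6]
width: 0.0141
```

Emit:
step_arm:
  targets:
    - [[0,0,-0.0005],[0,0,0],-1]
    - [[-0.002,0,0],[0,0,0],-1]
    - [[-0.002,0,0],[0,0,0],-1]
    - [[-0.002,0,0],[0,0,0],-1]
    - [[-0.002,0,0],[0,0,0],-1]
    - [[-0.002,0,0],[0,0,0],-1]
    - [[0,0,0],[0,0,0],-1]
    - [[0,0,0],[0,0,0],-1]

```text
t: 17.45
eef_pos: [0.5041, 0.0282, 0.0392]
ee_rot: [3.141, -0.002, -2.945]
force: [-2.9, -1.1, 5.9]
width: 0.0139
```

```bash
cat > st.py <<'E'
from h import *
from station import arm
def st():
    s=arm.get_state();a=np.radians(11.2);X=np.array([np.cos(a),np.sin(a),0]);Y=np.array([-X[1],X[0],0]);O=np.array([616,53.6,0])-35*X
    P=s['eef_pos']*1000;print('t',s['t'],'tcp box',((P-O)@X).round(2),((P-O)@Y).round(2),P[2].round(2),'F box',(s['force']@X).round(2),(s['force']@Y).round(2),s['force'][2].round(2),'M',s['moment'].round(2),'rot',np.degrees(s['ee_rot']).round(2),'w',round(s['width'],4))
    return s
st()
E
python3 st.py
```

```text
t 17.45 tcp box -79.7 -3.21 39.18 F box -3.07 -0.53 5.92 M [-0.77  1.08 -0.12] rot [ 1.7996e+02 -1.0000e-01 -1.6873e+02] w 0.0139
```

Emit:
step_arm:
  targets:
    - [[0,0,-0.0005],[0,0,0],-1]
    - [[0,0,0],[0,0,0],-1]
    - [[-0.001,0,0],[0,0,0],-1]
    - [[-0.001,0,0],[0,0,0],-1]
    - [[0,0,0],[0,0,0],-1]
    - [[0,0,0],[0,0,0],-1]
    - [[0,0,0],[0,0,0],-1]
    - [[0,0,0],[0,0,0],-1]

```text
t: 18.25
eef_pos: [0.5065, 0.0291, 0.0396]
ee_rot: [3.14, -0.0, -2.945]
force: [0.1, -0.2, -1.6]
width: 0.0137
```

```bash
python3 st.py
```

```text
t 18.25 tcp box -77.17 -2.78 39.61 F box 0.02 -0.24 -1.62 M [ 0.06 -0.07 -0.05] rot [ 1.7992e+02 -2.0000e-02 -1.6873e+02] w 0.0137
```

Emit:
step_arm:
  targets:
    - [[-0.001,0,0],[0,0,0],-1]
    - [[-0.001,0,0],[0,0,0],-1]
    - [[-0.001,0,0],[0,0,0],-1]
    - [[-0.001,0,0],[0,0,0],-1]
    - [[-0.001,0,0],[0,0,0],-1]
    - [[0,0,0],[0,0,0],-1]
    - [[0,0,0],[0,0,0],-1]
    - [[0,0,0],[0,0,0],-1]

```text
t: 19.05
eef_pos: [0.5111, 0.0299, 0.0395]
ee_rot: [3.14, -0.001, -2.945]
force: [-3.0, -0.2, -1.5]
width: 0.0137
```

```bash
python3 st.py
```

```text
t 19.05 tcp box -72.54 -2.83 39.5 F box -2.94 0.4 -1.45 M [0.18 0.99 0.2 ] rot [ 1.7993e+02 -6.0000e-02 -1.6873e+02] w 0.0137
```

Emit:
step_arm:
  targets:
    - [[-0.001,0,0],[0,0,0],-1]
    - [[-0.001,0,0],[0,0,0],-1]
    - [[-0.001,0,0],[0,0,0],-1]
    - [[-0.001,0,0],[0,0,0],-1]
    - [[-0.001,0,0],[0,0,0],-1]
    - [[-0.0005,0,0],[0,0,0],-1]
    - [[0,0,0],[0,0,0],-1]
    - [[0,0,0],[0,0,0],-1]

```text
t: 19.85
eef_pos: [0.515, 0.0306, 0.0394]
ee_rot: [3.141, -0.004, -2.945]
force: [-9.8, 1.7, 4.5]
width: 0.0136
```

```bash
python3 st.py
```

```text
t 19.85 tcp box -68.52 -2.93 39.38 F box -9.3 3.55 4.46 M [0.41 3.33 0.31] rot [ 179.94   -0.21 -168.75] w 0.0136
```

Emit:
step_arm:
  targets:
    - [[0,0,-0.0003],[0,0,0],-1]
    - [[0,0,0],[0,0,0],-1]
    - [[-0.001,0,0],[0,0,0],-1]
    - [[-0.001,0,0],[0,0,0],-1]
    - [[0,0,0],[0,0,0],-1]
    - [[0,0,0],[0,0,0],-1]
    - [[0,0,0],[0,0,0],-1]
    - [[0,0,0],[0,0,0],-1]

```text
t: 20.65
eef_pos: [0.5164, 0.0309, 0.0394]
ee_rot: [3.141, -0.005, -2.945]
force: [-10.8, 0.9, 4.2]
width: 0.014
```

```bash
python3 st.py
```

```text
t 20.65 tcp box -67.14 -2.94 39.41 F box -10.42 3.02 4.21 M [0.6  3.67 0.39] rot [ 179.94   -0.27 -168.76] w 0.014
```

Emit:
step_arm:
  targets:
    - [[0,0,-0.0004],[0,0,0],-1]
    - [[0,0,0],[0,0,0],-1]
    - [[-0.0005,0,0],[0,0,0],-1]
    - [[0,0,0],[0,0,0],-1]
    - [[0,0,0],[0,0,0],-1]
    - [[0,0,0],[0,0,0],-1]
    - [[0,0,0],[0,0,0],-1]
    - [[0,0,0],[0,0,0],-1]

```text
t: 21.45
eef_pos: [0.5165, 0.0309, 0.0394]
ee_rot: [3.14, -0.005, -2.946]
force: [-11.4, 2.5, 0.1]
width: 0.0139
```

```bash
python3 st.py; python3 - <<'E'
from h import *
p,d,c,s=grab('wrist','w9')
cv2.imwrite('pics/w9b.png',cv2.resize(p[...,::-1],(800,600),interpolation=cv2.INTER_CUBIC))
crop('w9',170,60,330,230,3.4,'w9c')
E
```

```text
t 21.45 tcp box -67.04 -2.92 39.43 F box -10.72 4.68 0.06 M [0.62 3.63 0.29] rot [ 179.94   -0.31 -168.77] w 0.0139
```

View pics/w9b.png

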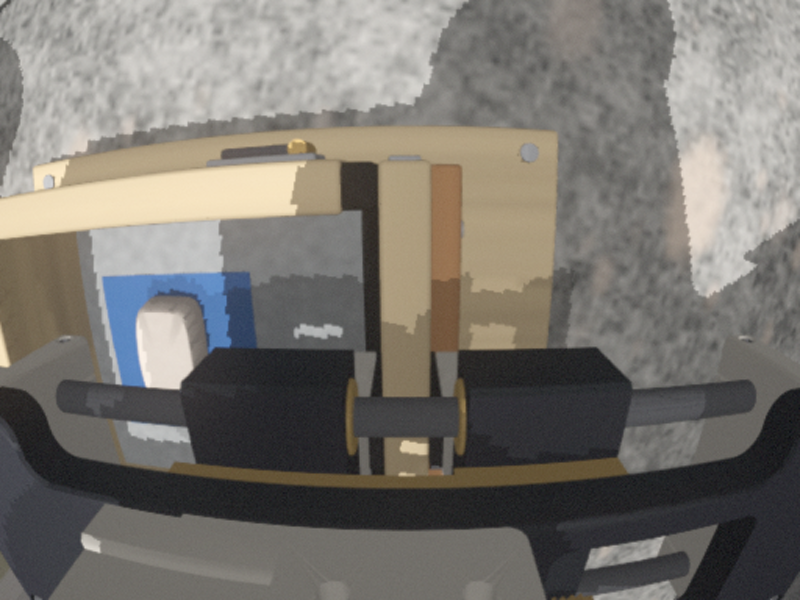

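View pics/w9c.png

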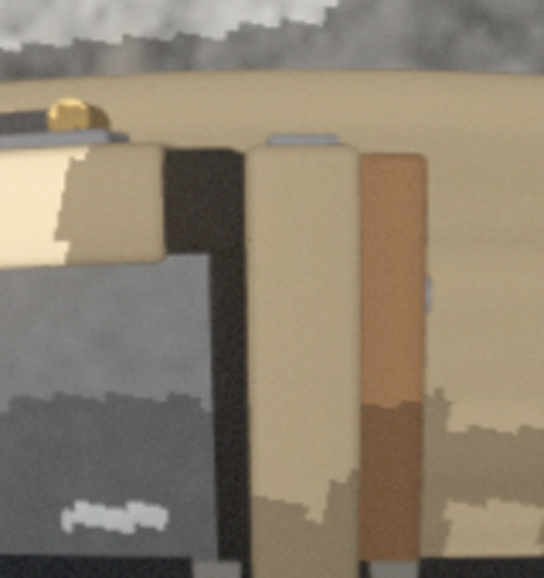

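```bash
python3 - <<'E'
from h import *
p,d,c,s=load('w9');k=1/3.4
a=np.radians(11.2);X=np.array([np.cos(a),np.sin(a),0]);Y=np.array([-X[1],X[0],0]);O=np.array([616,53.6,0])-35*X
for n,u,v,z in[('sidewall front outer',164,146,.076),('seal/wall',246,150,.076),('wall end L',250,145,.076),('wall end R',357,145,.076),('inner sidewall front',164,262,.076),('wallL low',248,500,.076),('wallR low',358,500,.076),('wallR',357,200,.076)]:
    P=wz(c,s,u*k+170-.4,v*k+60-.4,z)*1000;print(n,((P-O)@X).round(1),((P-O)@Y).round(1))
E
```

```text
sidewall front outer -50.2 -79.8
seal/wall -60.0 -79.2
wall end L -60.4 -79.8
wall end R -73.1 -79.8
inner sidewall front -49.9 -65.8
wallL low -59.7 -35.6
wallR low -73.7 -35.6
wallR -73.1 -73.2
```

Emit:
step_arm:
  targets:
    - [[-0.0005,0,0],[0,0,0],-1]
    - [[-0.0005,0,0],[0,0,0],-1]
    - [[0,0,0],[0,0,0],-1]
    - [[0,0,0],[0,0,0],-1]
    - [[0,0,0],[0,0,0],-1]
    - [[0,0,0],[0,0,0],-1]
    - [[0,0,0],[0,0,0],-1]
    - [[0,0,0],[0,0,0],-1]

```text
t: 22.3
eef_pos: [0.5172, 0.031, 0.0394]
ee_rot: [3.141, -0.006, -2.946]
force: [-11.8, 1.2, 1.9]
width: 0.0143
```

```bash
python3 st.py
```

```text
t 22.3 tcp box -66.32 -2.96 39.42 F box -11.37 3.48 1.93 M [0.75 3.98 0.32] rot [ 179.94   -0.34 -168.78] w 0.0143
```

Emit:
step_arm:
  targets:
    - [[0,0,0],[0,0,0],-1]
    - [[0,0,0],[0,0,0],-1]
    - [[0,0,0],[0,0,0],-1]
    - [[0,0,0],[0,0,0],-1]
    - [[0,0,0],[0,0,0],-1]
    - [[0,0,0],[0,0,0],-1]
    - [[0,0,0],[0,0,0],-1]
    - [[0,0,0],[0,0,0],-1]

```text
t: 23.1
eef_pos: [0.5172, 0.031, 0.0394]
ee_rot: [3.141, -0.006, -2.946]
force: [-11.3, 1.9, 1.8]
width: 0.0138
```

```bash
python3 st.py; python3 - <<'E'
from h import *
grab('side','s10');grab('wrist','w10')
crop('s10',130,60,430,285,2.6,'s10c')
crop('w10',170,60,330,230,3.4,'w10c')
E
```

```text
t 23.1 tcp box -66.31 -2.94 39.43 F box -10.73 4.01 1.83 M [0.71 4.04 0.33] rot [ 179.94   -0.34 -168.77] w 0.0138
```

View pics/s10c.png

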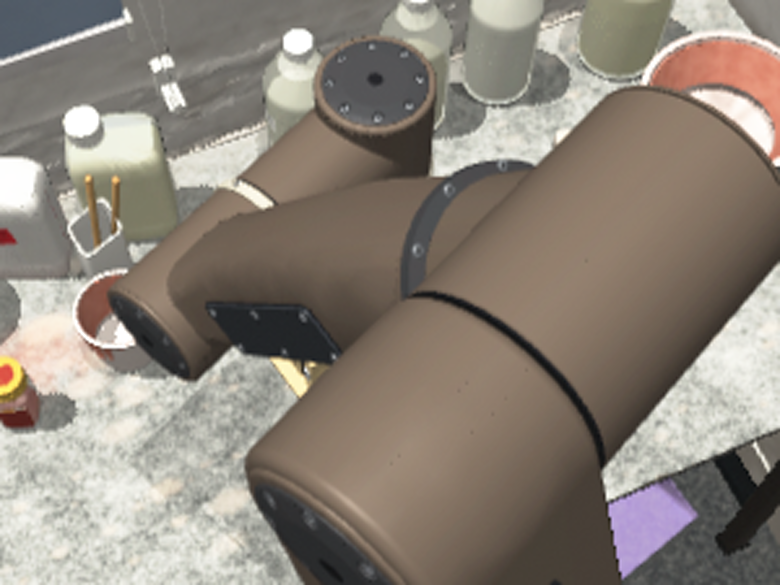

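View pics/w10c.png

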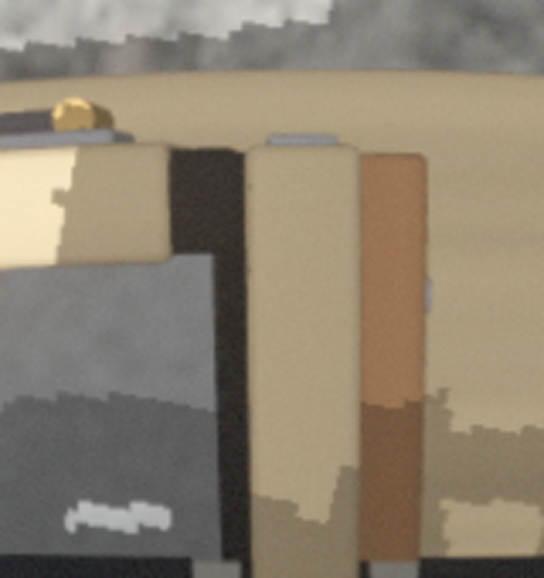

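The gap between side wall and end wall is now 76 px, down from 82 px, so about 9 mm of seal is left. Pose and force are steady.

```bash
python3 -c "
from station import ticket
print(ticket.job_done())"
```

```text
the job is handed in; nothing more can be done
None
```

The model is in the box and the end wall is pressed against the seal. I handed the job in at about 23 s with the arm still holding it.

- **Plaster model:** it lies flat on the blue square. The wrist picture puts it within about 1 mm of the middle, with its sides parallel to the box. I didn't measure it again after pressing, but it still showed on the blue square in the wrist view during the pressing.
- **End wall:** it stands on the baseboard with its batten outside. Its end lines up with the box's side wall (box y -79.8 for both), so it is centred across the opening.
- **Seal:** the last picture shows about 9 mm of its 18 mm left, and the tool position gives 8.7 mm of squeeze. The push along the box read 10.7 to 11.4 N, of which I put 1 to 2 N down to friction on the baseboard. Over the final 0.8 s the position held still and the reading stayed in that range.
- **Unexplained:** a sideways force of about 4 N remained at the wrist, probably friction, but the wall had not shifted.
- **Left alone:** I touched neither the cup, the jar, the square blank nor the turquoise wall. The last side view shows the cup and jar standing. The arm hid the turquoise wall and most of the blank, so I couldn't check those two at the end.

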